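# Bring a dial indicator over the anvil of its checking station

## Task

First fold the blue dust cover of the checking station up until it stands straight upright, and leave it standing. Then lift the dial indicator out of its orange holder, carry it over the steel straightedge without disturbing anything else on the bench, and finish while still holding it still and upright over the centre of the steel anvil, its contact tip hovering about 8 mm above the anvil and its dial at right angles to the raised cover (facing either way along the hinge line). The indicator must never touch the station, and the program ends with it held in the gripper: do not put it down.

Things in the scene. Friction and masses are not known exactly. Their poses are not given: they have to be found in the camera images.
- station: Checking station, fixed: black base 150 x 220 x 20 mm (x, y, z), steel anvil at its centre. Origin under the anvil, on the bench; x along the cover's hinge line; y from anvil to hinge; z up. Two 8 mm aluminium cheeks at x = -62 and +62 mm, from y = -35 to +85 mm, top 42 mm above the bench; hinge posts at y = +90 mm, top 80 mm above the bench.
- anvil (a point): Centre of the anvil's flat round top (28 mm diameter), 50 mm above the bench.
- cover (a joint): Angle of the blue dust cover: 0 = lying flat over the anvil, pi/2 = standing straight upright, stop at 2.3. It starts ajar. The hinge is stiff by friction (about 0.3 N m): the cover stays at whatever angle it is left.
- cover_hinge (a point): Middle of the hinge line, which is parallel to the station's x, 85 mm from the anvil's centre on the +y side, 75 mm above the bench. At angle 0 the cover (112 mm wide, 5 mm thick) reaches from here towards the station's -y to 115 mm from the hinge line.
- cover_bar (a point): Middle of the cover's round steel handle bar (10 mm diameter, 112 mm long, parallel to the hinge line), on two thin prongs at its ends, 155 mm from the hinge line; free gap of 35 mm between bar and panel edge, 98 mm between prongs. At cover angle a the bar lies 155 cos(a) mm to the station's -y of the hinge and 155 sin(a) mm above it.
- holder: Orange holder block, fixed, 60 x 60 mm and 60 mm high, with a round upright hole (13 mm) in the middle of its top. Origin at the centre of its underside.
- indicator_center (a point): Centre of the dial indicator's round head, a disc 56 mm in diameter and 24 mm thick along its x axis, flat on both sides (white dial with red needle on the +x side); z up along the stem. It stands loose and upright in the holder. A steel cap (7 mm diameter) on top reaches 35 mm above this point. Its contact tip is 76 mm below this point.
- indicator_tip (a point): The contact tip, lowest point of the indicator's thin stem, 76 mm straight below the centre of its head; 18 mm above the bench while in the holder. Axes as indicator_center.
- indicator: The dial indicator (0.11 to 0.23 kg); origin at its contact tip, axes as indicator_center. Under its head is a collar (24 mm diameter) whose underside, 42 mm above the tip, rests on the holder's top; the stem below it (8 mm) stands in the hole.
- straightedge: Steel straightedge standing on edge between holder and station, 300 mm long (its x), 20 mm thick, 75 mm high, loose. Origin at the centre of its underside. Leave it where it is.
- gauge_case: Dark wooden gauge-block case with steel blocks, 85 x 60 mm, 43 mm high in all, loose. Origin at the centre of its underside. Leave alone.
- setting_cylinder: Brass setting cylinder, 26 mm diameter, 60 mm high, standing loose. Origin at the centre of its underside. Leave alone.
- ring_gauge: Dark steel ring gauge, 64 mm outer diameter, 20 mm high, lying loose. Origin at the centre of its underside. Leave alone.
- parts_tray: Green empty parts tray, 80 x 120 x 30 mm, loose. Origin at the centre of its underside. Leave alone.
- screwdriver: Screwdriver, 160 mm long, lying loose along its x. Leave alone.
Things that resemble listed ones, but are neither listed nor needed, are in the scene too. What is meant by the indicator is not purple, and is the smaller of those in its own colour.

How it is judged:
On the way, in this order (a step that is already met when the one before it is completed fails the run):
1. the dust cover stands upright (within 10 degrees), let go of (value of joint cover between 1.39 and 1.75 rad and contact force between the fingers and station below 0.2 N), for 0.3 s.
2. the indicator is held clear of its holder, its tip higher than the straightedge (height (world z) of indicator_tip above 0.077 m and contact force between the fingers and indicator above 1 N), for 0.1 s.
At the end, for the whole second after the job is handed in: Cover upright within 10 deg. Indicator held still, touching nothing else: tip 3 to 15 mm above the anvil and within 7 mm of its centre, stem within 7 deg of vertical, dial axis within 9 deg of the hinge line. Other loose things within 15 mm of their start (value of joint cover between 1.39 and 1.75 rad and horizontal distance between indicator_tip and anvil below 0.007 m and z of indicator_tip in the frame of anvil between 0.003 and 0.015 m and angle between indicator_center's own z axis and vertical below 0.12 rad and angle between the x axis of indicator_center and the x axis of station, either way round below 0.16 rad and contact force between the fingers and indicator above 1 N and contact force between indicator and station below 0.1 N and linear speed of indicator below 0.02 m/s and angular speed of indicator below 0.2 rad/s and distance of each of straightedge, gauge_case, setting_cylinder, ring_gauge, parts_tray, screwdriver from where it was at the start of the episode below 0.015 m); the arm keeps its last pose, push and grip.
It fails at once if the indicator touches the station (contact force between indicator and station above 0.5 N).
It fails at once if something else on the bench is disturbed (moved by over 15 mm) (distance of any of straightedge, gauge_case, setting_cylinder, ring_gauge, parts_tray, screwdriver from where it was at the start of the episode above 0.015 m).
It also fails if it takes over 56 s, if anything falls off the work surface, if the arm or the gripper's body presses on something with over 40 N, if the wrist force passes 120 N, or if a joint passes its speed limit or range.

## Robot

A 6-joint arm with a two-finger parallel gripper is mounted at the origin on the work surface. World frame = base frame: x ahead of the robot, y to its left, z up, the work surface at z = 0. Lengths are in m, angles in rad, forces in N, time in s.
With the tool pointing down it reaches from about 0.275 to 1 m from the base axis. Payload 8.4 kg.
Tool frame: the origin (TCP) lies at the centre of the arm's flange, where the gripper is bolted on; the fingertips stand 173 mm ahead of it and the grasp point (between the pads) lies 155 mm ahead of it; z points along the fingers, y is the direction in which the jaws open and shut (so a half turn about z gives the same grasp; the last joint's range is limited). The gripper opens to 85 mm and grips with 20 to 120 N. Pads are 22 mm wide; open, the fingers measure 114 mm over their backs; the gripper's body (76 mm by 85 mm) begins 54 mm behind the grasp point. The pads swing forward as they close: fully open they stand 13 mm farther back than shut.
Start: joints at [1.15, 0.353, 1.633, -0, 1.155, -0.002], TCP at [0.254, 0.571, 0.405] pointing down, gripper open.
Joint ranges: [-2.63, 2.63], [-0.92, 2.1], [0.06, 2.66], [-1.3, 4.44], [0, 2.69], [-3.02, 3.02]. Speed limits (rad/s): [2.22, 2.22, 2.79, 3.14, 3.14, 3.14].

## Interface

Orientations are given as a unit quaternion [w, x, y, z].
In Python, from station import ctrl gives the robot as it stands.
- The arm moves only by the shell command python3 -m jog 'ROWS' [FORCE]. ROWS is JSON, a list that holds one entry, the list of rows, each a list of 7 numbers: the turn, a rotation vector about the tool's x, y, z in degrees, then the shift along the tool's x, y, z in mm, then the gripper command: -1 is shut, 1 is fully open, values between are in proportion. A call has 1 to 20 rows; each row is the pose to reach, as a shift and turn from the pose measured when the call began, along the tool's axes at that moment; what a row does not reach only later rows make up. A row lasts 1/12 s, in which the tool goes at most 41.7 mm and 7.16 degrees, less where a joint would pass 70% of its speed; a pose out of reach is approached as far as the arm can. A call with a gripper value outside its range is refused whole. The fingers move at their own pace and stop on an object; FORCE is the grip in N (left out, the last holds). Time passes only in rows, so rows that repeat a pose let the fingers close. It gives the time, the measured TCP pose, the force and the opening at its end, in the units of the state.
- ctrl.sense(): the state, without advancing time (a new reading comes with each control period).
- ctrl.grab_frame(name): name is "scene" or "top"; returns a dict with "pixels" (420x560x3 uint8, red, green, blue), "vfov" (degrees; the focal length in pixels is half the picture's height over the tangent of half this angle, whatever the lens; pixels are square), "cx", "cy" (the principal point, pixels), "k1" (the pictures are not rectified: a ray, as slopes to the right and down, at radius r is drawn at 1 + k1 r^2 times it, then the intrinsics apply), "view" (4x4, takes a point from world to camera coordinates). Camera axes: x right, y down, z forward; pixel columns grow to the right and rows downward; lengths in m; the calibration is good to about 2 mm. A picture is of the moment at which its call begins. There is no depth.
- ctrl.finish_job(): hands the job in, once; it reports no verdict.
Trained networks look in a picture, given as the dict that the camera call returned (one of the last four; its "shot" number tells which), for a name from the list of things; names that differ only in an ending like _2 or _b are one class to them, and where a whole thing is asked for, a point or a joint stands for the part that bears it (a point fixed in the world has none). Each returns a list of dicts, best first, with "p" (0 to 1); they miss things now and then, are a little off and sometimes report something else, mostly with a low value. They report only what shows in the picture. A call takes as long as a camera call. They do not tell look-alikes from the thing itself.
- ctrl.masks_of(picture, thing): "pixels" (420x560 bool, what is visible of it).
- ctrl.tip_of(picture, thing): "centre" ([x, y, z] in m, in world coordinates, good to about 4 mm: a listed point, or the origin of a listed thing).
The state is a dict: "time": time; "joint_positions": joint angles; "joint_velocities": joint speeds; "tau": joint torques, N m; "eef_pos": TCP position; "tcp_rot": TCP orientation; "ft_force": force on the tool from outside, world axes, zero at the start; "moment": the same for the moment, N m; "finger_gap": finger opening in m.
Only numpy, scipy, OpenCV 4.12 (cv2) and the standard library are available. Lean on these libraries where they do the work, as an engineer would, in place of code of your own. Each camera call takes 0.05 s, during which the arm holds its last target. There are 200 camera calls.

## Working session

There is one attempt and no reset: what is moved stays moved. The work goes in short steps, Python scripts to look and compute and a shell command to move; the robot and the scene stay as the last step left them, time stands still between calls to the robot, and variables do not carry over. Pictures are saved under pics/ and viewed, about 8 in all and at most 12, crops included, and the job is handed in when it is done.

```bash
mkdir -p pics; cat > h.py <<'E'
import numpy as np, cv2, sys
from scipy.spatial.transform import Rotation as R
from station import ctrl
def cam(f):
    h=f["pixels"].shape[0]; F=h/2/np.tan(np.radians(f["vfov"])/2)
    return np.array([[F,0,f["cx"]],[0,F,f["cy"]],[0,0,1]]),np.array([f["k1"],0,0,0,0.]),np.array(f["view"])
def proj(f,P):
    K,d,V=cam(f); return cv2.projectPoints(np.atleast_2d(np.array(P,float)),cv2.Rodrigues(V[:3,:3])[0],V[:3,3],K,d)[0][:,0]
def ray(f,uv):
    K,d,V=cam(f); s=cv2.undistortPoints(np.array([[uv]],float),K,d)[0,0]
    return -V[:3,:3].T@V[:3,3], V[:3,:3].T@np.array([s[0],s[1],1])
def atz(f,uv,z):
    o,d=ray(f,uv); return o+d*(z-o[2])/d[2]
def tri(obs):
    A=np.zeros((3,3));b=np.zeros(3)
    for f,uv in obs:
        o,d=ray(f,uv); d=d/np.linalg.norm(d); M=np.eye(3)-np.outer(d,d); A+=M;b+=M@o
    return np.linalg.solve(A,b)
def save(f,n,crop=None,sc=1):
    p=f["pixels"][:,:,::-1]
    if crop: p=p[crop[1]:crop[3],crop[0]:crop[2]]
    cv2.imwrite("pics/"+n,cv2.resize(p,None,fx=sc,fy=sc,interpolation=cv2.INTER_CUBIC))
def st():
    s=ctrl.sense(); q=np.array(s["tcp_rot"]).ravel()
    return s,np.array(s["eef_pos"]),R.from_quat(q[[1,2,3,0]])
def goal(p,Rm):
    """shift mm, rotvec deg from the current pose"""
    s,p0,R0=st(); return np.round(R0.inv().apply(np.array(p)-p0)*1000,1),np.round(np.degrees((R0.inv()*R.from_matrix(Rm)).as_rotvec()),2)
E
python3 - <<'E'
from h import *
np.set_printoptions(precision=4,suppress=True)
F={n:ctrl.grab_frame(n) for n in("scene","top")}
for n,f in F.items():
    save(f,n+"0.png",sc=1.4)
    print(n,f["vfov"],f["k1"],"cam",ray(f,(280,210))[0])
for t in["station","anvil","cover_hinge","cover_bar","holder","indicator_center","indicator_tip","straightedge","gauge_case","setting_cylinder","ring_gauge","parts_tray","screwdriver"]:
    for n,f in F.items():
        print(t,n,[(np.round(d["centre"],3).tolist(),round(d["p"],2),proj(f,d["centre"])[0].round().tolist()) for d in ctrl.tip_of(f,t)])
print(ctrl.sense())
E
```

```text
scene 48.91466601011913 -0.03850953241249147 cam [ 1.1643 -0.4124  0.8393]
top 54.84740330924474 -0.04045783644861464 cam [0.4853 0.0845 1.0129]
station scene [([0.526, 0.138, 0.003], 0.61, [290.0, 204.0])]
station top [([0.512, 0.423, 0.001], 0.64, [151.0, 231.0]), ([0.53, 0.141, 0.0], 0.62, [263.0, 221.0]), ([0.533, 0.097, 0.16], 0.6, [280.0, 215.0])]
anvil scene [([0.529, 0.139, 0.05], 0.94, [291.0, 191.0])]
anvil top [([0.525, 0.133, 0.05], 0.69, [266.0, 222.0])]
cover_hinge scene [([0.503, 0.22, 0.074], 0.72, [309.0, 166.0])]
cover_hinge top [([0.499, 0.224, 0.073], 0.65, [226.0, 234.0]), ([0.663, -0.184, 0.091], 0.47, [400.0, 158.0]), ([0.747, 0.078, -0.0], 0.43, [286.0, 135.0])]
cover_bar scene [([0.538, 0.094, 0.161], 0.96, [279.0, 167.0])]
cover_bar top [([0.538, 0.098, 0.16], 0.6, [280.0, 213.0])]
holder scene [([0.657, -0.183, 0.001], 0.97, [214.0, 307.0])]
holder top [([0.662, -0.179, 0.001], 0.81, [389.0, 165.0]), ([0.662, -0.186, 0.096], 0.68, [402.0, 158.0])]
indicator_center scene [([0.734, -0.278, 0.077], 0.91, [189.0, 340.0]), ([0.62, -0.3, 0.098], 0.71, [146.0, 299
[... 1253 characters left out ...]
, 0.424, -0.001], 0.77, [151.0, 230.0])]
screwdriver scene [([0.765, -0.162, 0.001], 0.87, [252.0, 337.0]), ([0.538, 0.092, 0.162], 0.48, [279.0, 167.0])]
screwdriver top [([0.664, -0.184, 0.094], 0.55, [401.0, 157.0])]
{'time': 1.4, 'joint_positions': array([ 1.1496,  0.353 ,  1.6334,  0.    ,  1.1552, -0.0024]), 'joint_velocities': array([ 0.0002, -0.0009,  0.0015, -0.0008,  0.0002,  0.0001]), 'tau': array([ -0.0004, -60.5172, -34.2431,  -0.    ,   0.0012,  -0.    ]), 'eef_pos': array([0.2542, 0.571 , 0.4047]), 'tcp_rot': array([-0.    ,  0.2079,  0.9782, -0.    ]), 'ft_force': array([0.0124, 1.2684, 1.0773]), 'moment': array([ 0.02  , -0.0308, -0.0452]), 'finger_gap': 0.08508867966315935}
```

View pics/scene0.png

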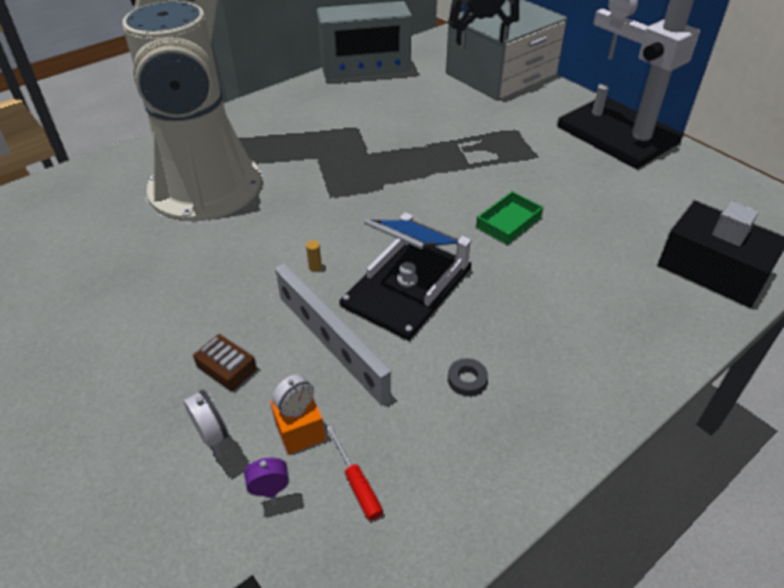

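View pics/top0.png

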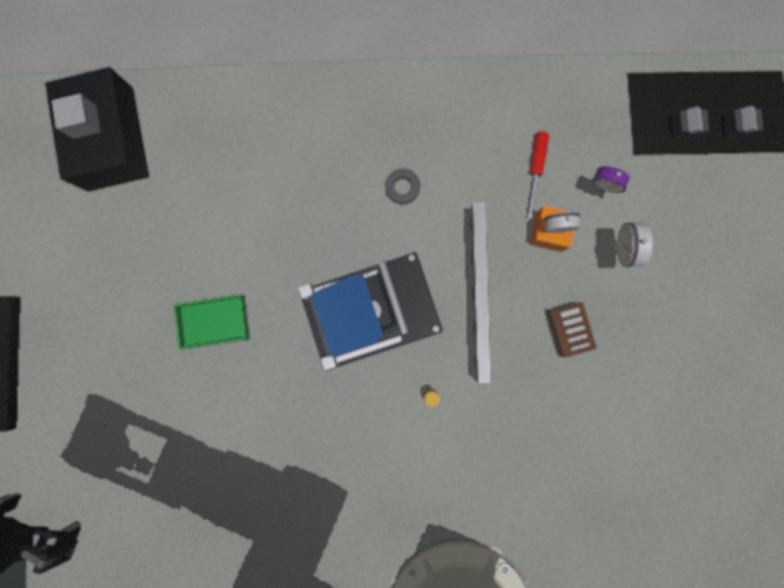

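Scene picture (1.4x): the indicator is in the orange holder at about (295,398), with a larger grey look-alike at (205,418) and a purple one at (267,477). The cover is ajar at (415,232), and the straightedge lies between (280,270) and (388,395). The top picture agrees. Next I fit silhouettes to refine the station and indicator poses.

```bash
cat > fit.py <<'E'
from h import *
from scipy.optimize import minimize
def box(x0,x1,y0,y1,z0,z1): return np.array([[x,y,z] for x in(x0,x1) for y in(y0,y1) for z in(z0,z1)])/1000.
def place(P,x,y,yaw,z=0): return R.from_euler('z',yaw).apply(P)+[x,y,z]
def sil(f,parts,s=4):
    m=np.zeros((420*s,560*s),np.uint8)
    for P in parts: cv2.fillConvexPoly(m,cv2.convexHull(np.round(proj(f,P)*s+s/2-.5).astype(np.int32)),1)
    return cv2.resize(m.astype(np.float32),(560,420),interpolation=cv2.INTER_AREA)
def station(p):
    x,y,w,a=p
    parts=[box(-75,75,-110,110,0,20),box(-66,-58,-35,85,0,42),box(58,66,-35,85,0,42)]
    t=np.linspace(0,2*np.pi,24)
    parts.append(np.array([[14*np.cos(u),14*np.sin(u),z] for u in t for z in(20,50)])/1000)
    for sx in(-62,62): parts.append(box(sx-7,sx+7,83,97,0,80))
    c,s=np.cos(a),np.sin(a)
    def cov(P): # r along cover, height normal
        r,h=-P[:,1],P[:,2]; return np.c_[P[:,0],.085-r*c+h*s,.075+r*s+h*c]
    parts+=[cov(box(-56,56,-115,0,-2.5,2.5)),cov(box(-56,56,-160,-150,-5,5))]
    for sx in(-52.5,52.5): parts.append(cov(box(sx-3.5,sx+3.5,-155,-115,-2.5,2.5)))
    return [place(P,x,y,w) for P in parts]
def ind(p,z=0.094):
    x,y,w=p[:3]; t=np.linspace(0,2*np.pi,40)
    return [place(np.array([[sx,28*np.cos(u),28*np.sin(u)] for u in t for sx in(-12,12)])/1000,x,y,w,z),
     place(np.array([[3.5*np.cos(u),3.5*np.sin(u),h] for u in t for h in(20,35)])/1000,x,y,w,z)]
def loss(p,model,obs):
    L=0
    for f,m in obs:
        s=sil(f,model(p)); L+=1-np.minimum(s,m).sum()/np.maximum(s,m).sum()
    return L
def fit(p0,model,obs,d):
    p0=np.array(p0,float); S=np.vstack([p0]+[p0+np.eye(len(p0))[i]*d[i] for i in range(len(p0))])
    r=minimize(loss,p0,(model,obs),method='Nelder-Mead',options=dict(initial_simplex=S,maxiter=150,xatol=1e-4,fatol=1e-4)); return r.x,r.fun
def near(f,thing,P,r=12):
    """mask of `thing` nearest the projection of P"""
    best=None
    for d in ctrl.masks_of(f,thing):
        v,u=np.nonzero(d["pixels"]); 
        if len(u)==0: continue
        e=np.hypot(*(np.array([u.mean(),v.mean()])-proj(f,P)[0]))
        if best is None or e<best[0]: best=(e,d)
    print(thing,"dist",best[0].round(1),"p",best[1]["p"],"n",best[1]["pixels"].sum()); return best[1]["pixels"].astype(np.float32)
E
python3 - <<'E'
from fit import *
np.set_printoptions(precision=4,suppress=True)
F=[ctrl.grab_frame(n) for n in("scene","top")]
so=[(f,near(f,"station",[.527,.137,.03])) for f in F]
io=[(f,near(f,"indicator_center",[.661,-.184,.094])) for f in F]
so1=[(f,np.array(m)) for f,m in so]
print("station",fit([.527,.137,.29,.58],station,so,[.008,.008,.08,.1]),[fit([.527,.137,.29,.58],station,[o],[.008,.008,.08,.1]) for o in so])
for w in(-.5,0,.5): print("ind",fit([.661,-.184,w],ind,io,[.006,.006,.2]))
print([fit([.661,-.184,0],ind,[o],[.006,.006,.2]) for o in io])
E
```

```text
station dist 1.1 p 0.61 n 4760
station dist 0.7 p 0.83 n 5310
indicator_center dist 0.8 p 0.79 n 679
indicator_center dist 0.8 p 0.88 n 304
station (array([0.5255, 0.1401, 0.2909, 0.5841]), np.float64(0.09053635597229004)) [(array([0.5254, 0.1413, 0.3007, 0.5808]), np.float64(0.0432664155960083)), (array([0.5259, 0.139 , 0.2803, 0.6028]), np.float64(0.03813272714614868))]
ind (array([ 0.6597, -0.1852,  0.064 ]), np.float64(0.1949508786201477))
ind (array([ 0.6597, -0.1846,  0.0576]), np.float64(0.19791901111602783))
ind (array([ 0.6597, -0.1852,  0.062 ]), np.float64(0.1952628493309021))
[(array([ 0.6603, -0.185 , -0.0193]), np.float64(0.05670100450515747)), (array([ 0.6594, -0.1855,  0.0839]), np.float64(0.12006551027297974))]
```

```bash
cat >> h.py <<'E'
A=np.array([.5255,.140]); W=.29
xs=np.array([np.cos(W),np.sin(W)]); ys=np.array([-np.sin(W),np.cos(W)])
def down(yaw): # tool y at yaw, z down
    y=np.array([np.cos(yaw),np.sin(yaw),0]); z=np.array([0,0,-1.]); return np.c_[np.cross(y,z),y,z]
E
python3 - <<'E'
from h import *
h=A+.085*ys; a=.584
bar=lambda a:(-.155*np.cos(a),.075+.155*np.sin(a))
y,z=bar(a); Rm=down(W); print(Rm)
for s,zt in((.06,.405),(.045,z+.173-.035)): print(np.r_[h+(y-s)*ys,zt], goal(np.r_[h+(y-s)*ys,zt],Rm))
for a in(.584,.8,1.0,1.2,1.4,1.57): print(a,np.round((np.array(bar(a))-[y,z])*1000,1))
E
```

```text
[[-0.28595223  0.95824388  0.        ]
 [ 0.95824388  0.28595223  0.        ]
 [ 0.          0.         -1.        ]]
[0.55532793 0.04004472 0.405     ] (array([-4.910e+02, -3.626e+02, -3.000e-01]), array([ 0.  ,  0.  , 49.39]))
[0.55103865 0.05441838 0.29846164] (array([-481.3, -351.2,  106.2]), array([ 0.  ,  0.  , 49.39]))
0.584 [0. 0.]
0.8 [21.3 25.7]
1.0 [45.6 45. ]
1.2 [73.1 59. ]
1.4 [103.   67.3]
1.57 [129.2  69.5]
```

```bash
python3 -m jog '[[[0,0,49.4,-491,-363,0,-1],[0,0,49.4,-491,-363,0,-1],[0,0,49.4,-491,-363,0,-1],[0,0,49.4,-491,-363,0,-1],[0,0,49.4,-491,-363,0,-1],[0,0,49.4,-491,-363,0,-1],[0,0,49.4,-491,-363,0,-1],[0,0,49.4,-491,-363,0,-1],[0,0,49.4,-491,-363,0,-1],[0,0,49.4,-491,-363,0,-1],[0,0,49.4,-491,-363,0,-1],[0,0,49.4,-491,-363,0,-1],[0,0,49.4,-491,-363,0,-1],[0,0,49.4,-491,-363,0,-1],[0,0,49.4,-491,-363,0,-1],[0,0,49.4,-491,-363,0,-1],[0,0,49.4,-491,-363,0,-1],[0,0,49.4,-491,-363,0,-1]]]' 20
python3 - <<'E'
from h import *
h=A+.085*ys; a=.584
y,z=-.155*np.cos(a),.075+.155*np.sin(a)
print(goal(np.r_[h+(y-.045)*ys,z+.173-.035],down(W)))
E
```

```text
time: 3.2
eef_pos: [0.5549, 0.0398, 0.4045]
tcp_rot: [-0.0, 0.598, 0.802, -0.0]
ft_force: [0.1, -0.1, -0.4]
finger_gap: 0.0004
(array([ 15. ,   0.6, 106.1]), array([-0.03, -0.03, -0.05]))
```

```bash
python3 -m jog '[[[0,0,0,5,0,40,-1],[0,0,0,10,0,75,-1],[0,0,0,15,0,106,-1],[0,0,0,15,0,106,-1],[0,0,0,15,0,106,-1]]]'
python3 - <<'E'
from h import *
f=ctrl.grab_frame("scene"); save(f,"pre.png",(190,80,400,240),3)
E
```

```text
time: 3.62
eef_pos: [0.5496, 0.0553, 0.2979]
tcp_rot: [-0.002, 0.597, 0.802, -0.001]
ft_force: [0.9, 0.3, 0.9]
finger_gap: 0.0004
```

View pics/pre.png

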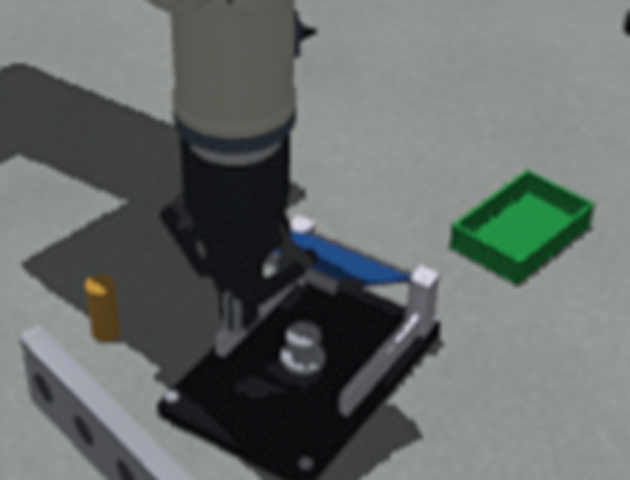

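Picture 3: the closed fingers hang in front of the bar at about (235,310) in the crop, with the anvil free at (300,350). Next I push along the arc.

```bash
python3 -m jog '[[[0,0,0,15,0,0,-1],[0,0,0,29,0,-3,-1],[0,0,0,39,0,-14,-1],[0,0,0,50,0,-26,-1],[0,0,0,62,0,-36,-1],[0,0,0,75,0,-45,-1],[0,0,0,88,0,-52,-1],[0,0,0,102,0,-59,-1],[0,0,0,117,0,-64,-1],[0,0,0,132,0,-67,-1],[0,0,0,145,0,-69,-1],[0,0,0,145,0,-69,-1],[0,0,0,145,0,-69,-1]]]'
python3 - <<'E'
from fit import *
F=[ctrl.grab_frame(n) for n in("scene","top")]
save(F[0],"push.png",(190,80,400,240),3)
for f in F: print([(np.round(d["centre"],3),round(d["p"],2)) for d in ctrl.tip_of(f,"cover_bar")])
h=A+.085*ys; s,p,_=st(); print("tool y_s from hinge",(p[:2]-h)@ys,"tip z",p[2]-.173)
E
```

```text
time: 4.75
eef_pos: [0.5091, 0.1945, 0.3699]
tcp_rot: [0.0, 0.597, 0.803, 0.001]
ft_force: [-0.4, 0.1, 0.4]
finger_gap: 0.0001
[(array([0.504, 0.208, 0.228]), 0.82), (array([ 0.661, -0.186,  0.096]), 0.63)]
[(array([0.527, 0.142, 0.002]), 0.59)]
tool y_s from hinge -0.029080271739195595 tip z 0.19537275830124085
```

View pics/push.png

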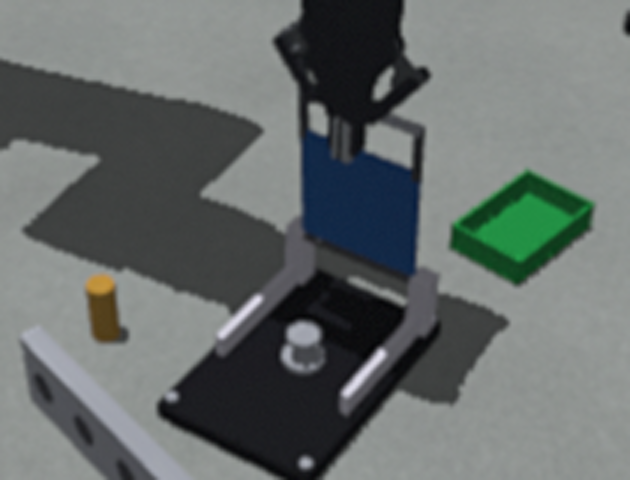

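Picture 4: the cover is almost upright, with the bar top near (400,120), about 5° short. I push 12 mm more, retreat and rise.

```bash
python3 -m jog '[[[0,0,0,6,0,0,-1],[0,0,0,13,0,0,-1],[0,0,0,13,0,0,-1],[0,0,0,-10,0,0,-1],[0,0,0,-50,0,0,-1],[0,0,0,-85,0,-10,-1],[0,0,0,-125,0,-25,-0.2],[0,0,0,-160,0,-40,-0.2],[0,0,0,-160,0,-40,-0.2],[0,0,0,-160,0,-40,-0.2]]]'
python3 - <<'E'
from fit import *
F=[ctrl.grab_frame(n) for n in("scene","top")]
for f in F:
    print([(np.round(d["centre"],3),round(d["p"],2)) for d in ctrl.tip_of(f,"cover_bar")])
so=[(f,near(f,"station",[.52,.16,.03])) for f in F]
print([fit([*A,W,1.53],station,o,[.005,.005,.05,.1]) for o in (so,so[:1])])
io=[(f,near(f,"indicator_center",[.661,-.184,.094])) for f in F]
for o in(io,io[:1],io[1:]): print(fit([.66,-.185,0.05],ind,o,[.006,.006,.2]))
print(goal([.66,-.185,.41],down(.05)))
E
```

```text
time: 5.78
eef_pos: [0.5556, 0.0387, 0.409]
tcp_rot: [0.0, 0.599, 0.801, 0.0]
ft_force: [0.1, -0.1, 0.9]
finger_gap: 0.0339
[(array([0.503, 0.219, 0.23 ]), 0.93)]
[(array([0.501, 0.223, 0.229]), 0.91), (array([ 0.658, -0.184,  0.023]), 0.21)]
station dist 8.1 p 0.74 n 6055
station dist 5.9 p 0.88 n 4053
[(array([0.52512825, 0.1405622 , 0.29255495, 1.56701106]), np.float64(0.3909059166908264)), (array([0.52606577, 0.13955355, 0.28697267, 1.57020164]), np.float64(0.07154464721679688))]
indicator_center dist 0.5 p 0.87 n 635
indicator_center dist 3.4 p 0.55 n 273
(array([ 0.65961777, -0.18532662,  0.05977818]), np.float64(0.331951379776001))
(array([ 0.66024119, -0.18399296,  0.06500149]), np.float64(0.059555232524871826))
(array([ 0.65943945, -0.18957392,  0.04798289]), np.float64(0.22593915462493896))
(array([-246.8,   35.8,   -2.3]), array([-0.1 , -0.02, 13.85]))
```

```bash
python3 -m jog '[[[0,0,13.9,-247,36,-2,0.4],[0,0,13.9,-247,36,-2,0.4],[0,0,13.9,-247,36,-2,0.4],[0,0,13.9,-247,36,-2,0.4],[0,0,13.9,-247,36,-2,0.4],[0,0,13.9,-247,36,-2,0.4],[0,0,13.9,-247,36,-2,0.4],[0,0,13.9,-247,36,-2,0.4],[0,0,13.9,-247,36,-2,0.4],[0,0,13.9,-247,36,-2,0.4]]]'
python3 - <<'E'
from fit import *
f=ctrl.grab_frame("scene"); print([(np.round(d["centre"],3),round(d["p"],2)) for d in ctrl.tip_of(f,"indicator_center")])
print(goal([.66,-.185,.094+.155],down(.06)))
E
```

```text
time: 7.02
eef_pos: [0.6599, -0.1839, 0.4095]
tcp_rot: [-0.001, 0.689, 0.725, -0.001]
ft_force: [-1.1, 0.7, 0.4]
finger_gap: 0.0598
[(array([ 0.623, -0.302,  0.099]), 0.91), (array([ 0.736, -0.275,  0.079]), 0.91), (array([ 0.661, -0.186,  0.096]), 0.64), (array([ 0.511,  0.416, -0.001]), 0.45)]
(array([ -1.3,   0.2, 160.9]), array([-0.11, -0.02, -0.54]))
```

```bash
python3 -m jog '[[[0,0,-0.5,-1,0,40,0.4],[0,0,-0.5,-1,0,80,0.4],[0,0,-0.5,-1,0,110,0.4],[0,0,-0.5,-1,0,130,0.4],[0,0,-0.5,-1,0,148,0.4],[0,0,-0.5,-1,0,160,0.4],[0,0,-0.5,-1,0,160,0.4],[0,0,-0.5,-1,0,160,0.4]]]'
python3 - <<'E'
from h import *
f=ctrl.grab_frame("scene"); save(f,"grasp.png",(110,200,310,360),3)
E
```

```text
time: 7.78
eef_pos: [0.6598, -0.1842, 0.25]
tcp_rot: [-0.001, 0.686, 0.728, -0.001]
ft_force: [0.9, -0.5, 0.2]
finger_gap: 0.0598
```

View pics/grasp.png

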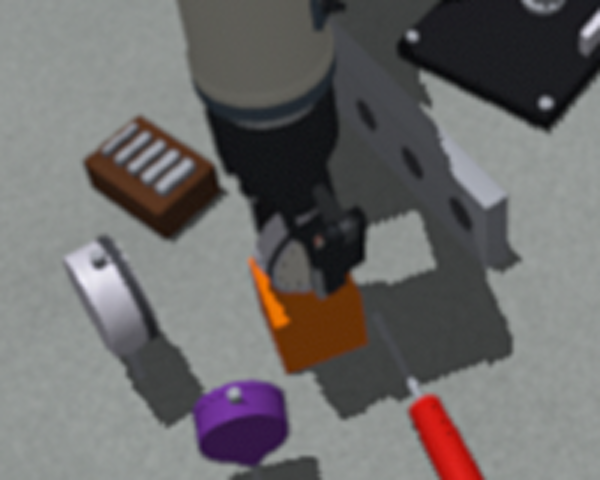

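Picture 5: one finger is in front of the dial and the head is between the jaws. The case, screwdriver and look-alikes are clear. I close the gripper.

```bash
python3 -m jog '[[[0,0,0,0,0,0,-1],[0,0,0,0,0,0,-1],[0,0,0,0,0,0,-1],[0,0,0,0,0,0,-1],[0,0,0,0,0,0,-1],[0,0,0,0,0,0,-1],[0,0,0,0,0,0,-1],[0,0,0,0,0,0,-1]]]' 50
```

```text
time: 8.5
eef_pos: [0.6606, -0.1846, 0.2524]
tcp_rot: [0.001, 0.686, 0.728, 0.0]
ft_force: [-1.4, 1.1, 7.5]
finger_gap: 0.0234
```

```bash
python3 -m jog '[[[0,0,0,0,0,-6,-1],[0,0,0,0,0,-16,-1],[0,0,0,0,0,-32,-1],[0,0,0,0,0,-52,-1],[0,0,0,0,0,-76,-1],[0,0,0,0,0,-98,-1],[0,0,0,0,0,-110,-1],[0,0,0,0,0,-110,-1],[0,0,0,0,0,-110,-1]]]'
python3 - <<'E'
from h import *
F=[ctrl.grab_frame(n) for n in("scene","top")]; save(F[0],"lift.png",(110,160,310,320),3)
for t in("indicator_tip","indicator_center"):
    for f in F: print(t,[(np.round(d["centre"],3),round(d["p"],2)) for d in ctrl.tip_of(f,t)])
print(st()[1])
E
```

```text
time: 9.25
eef_pos: [0.6604, -0.1845, 0.3628]
tcp_rot: [0.001, 0.686, 0.728, 0.0]
ft_force: [0.2, -0.1, -1.4]
finger_gap: 0.0239
indicator_tip [(array([ 0.619, -0.295,  0.001]), 0.97), (array([ 0.661, -0.185,  0.131]), 0.93), (array([ 0.735, -0.275, -0.001]), 0.67)]
indicator_tip [(array([ 0.658, -0.184,  0.128]), 0.66), (array([0.503, 0.223, 0.074]), 0.44)]
indicator_center [(array([ 0.625, -0.298,  0.096]), 0.91), (array([ 0.735, -0.275,  0.079]), 0.81), (array([ 0.663, -0.185,  0.21 ]), 0.61)]
indicator_center [(array([ 0.663, -0.183,  0.202]), 0.51)]
[ 0.66025459 -0.18445272  0.36102938]
```

View pics/lift.png

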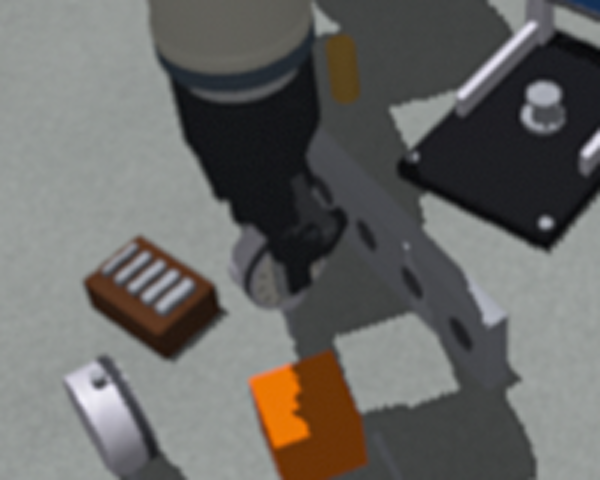

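Picture 6: the indicator is held upright and clear of the holder; the stem is hidden behind the finger, and the networks put the tip at z ≈ 0.130. Next I carry it over.

```bash
python3 - <<'E'
from h import *
print(goal([*A,.361],down(W)))
E
```

```text
(array([ 3.319e+02, -1.151e+02,  2.000e-01]), array([ -0.05,  -0.02, -13.19]))
```

```bash
python3 -m jog '[[[0,0,-0.5,12,-4,0,-1],[0,0,-1.5,35,-12,0,-1],[0,0,-2.6,64,-22,0,-1],[0,0,-3.8,95,-33,0,-1],[0,0,-5,126,-44,0,-1],[0,0,-6.3,158,-55,0,-1],[0,0,-7.5,190,-66,0,-1],[0,0,-8.8,222,-77,0,-1],[0,0,-10,252,-87,0,-1],[0,0,-11.1,279,-97,0,-1],[0,0,-12,302,-105,0,-1],[0,0,-12.7,319,-111,0,-1],[0,0,-13.2,329,-114,0,-1],[0,0,-13.2,332,-115,0,-1],[0,0,-13.2,332,-115,0,-1],[0,0,-13.2,332,-115,0,-1]]]'
python3 - <<'E'
from h import *
F=[ctrl.grab_frame(n) for n in("scene","top")]; save(F[0],"over.png",(200,60,400,220),3)
for t in("indicator_tip","indicator_center","anvil","cover_bar"):
    for f in F: print(t,[(np.round(d["centre"],3),round(d["p"],2)) for d in ctrl.tip_of(f,t)])
print(st()[1],goal([*A,.291],down(W)))
E
```

```text
time: 10.88
eef_pos: [0.5258, 0.1397, 0.3611]
tcp_rot: [-0.0, 0.598, 0.802, -0.0]
ft_force: [-0.2, -0.9, -1.4]
finger_gap: 0.0235
indicator_tip [(array([ 0.621, -0.296,  0.002]), 0.89), (array([0.524, 0.136, 0.128]), 0.81), (array([ 0.735, -0.273,  0.001]), 0.68)]
indicator_tip [(array([ 0.619, -0.3  , -0.001]), 0.86), (array([ 0.735, -0.274, -0.001]), 0.58)]
indicator_center [(array([ 0.734, -0.274,  0.078]), 0.57), (array([0.524, 0.136, 0.203]), 0.55)]
indicator_center [(array([ 0.734, -0.278,  0.078]), 0.82), (array([ 0.62 , -0.3  ,  0.099]), 0.74)]
anvil [(array([0.528, 0.137, 0.05 ]), 0.69)]
anvil [(array([0.527, 0.136, 0.052]), 0.69)]
cover_bar [(array([0.501, 0.219, 0.23 ]), 0.88), (array([0.525, 0.138, 0.002]), 0.64), (array([0.527, 0.14 , 0.205]), 0.38)]
cover_bar [(array([ 0.661, -0.181, -0.002]), 0.45)]
[0.52569396 0.13989692 0.36120191] (array([ 0.1, -0.1, 70.2]), array([-0.05, -0.02, -0.01]))
```

View pics/over.png

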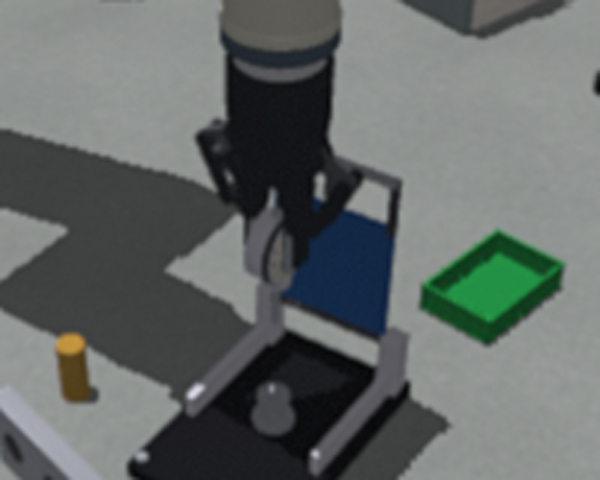

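Picture 7: the indicator hangs over the anvil (crop (272,405)), with the cover standing behind it. I descend partway, then check the tip against the anvil in pixels.

```bash
python3 -m jog '[[[0,0,0,0,0,10,-1],[0,0,0,0,0,25,-1],[0,0,0,0,0,40,-1],[0,0,0,0,0,48,-1],[0,0,0,0,0,50,-1],[0,0,0,0,0,50,-1],[0,0,0,0,0,50,-1]]]'
python3 - <<'E'
from h import *
f=ctrl.grab_frame("scene"); save(f,"near.png",(240,130,340,210),6)
for t in("indicator_tip","indicator_center","anvil"):
    print(t,[(np.round(d["centre"],3),round(d["p"],2)) for d in ctrl.tip_of(f,t)])
p=st()[1];print(p)
for n,P in(("anvil A",[*A,.05]),("tip pred",[p[0],p[1],p[2]-.233])): print(n,(proj(f,P)[0]-[240,130]+.5)*6)
t=np.linspace(0,2*np.pi,5)[:-1]
print("anvil rim",(proj(f,[[*(A+.014*(np.cos(u)*xs+np.sin(u)*ys)),.05] for u in t])-[240,130]+.5)*6)
E
```

```text
time: 11.97
eef_pos: [0.5259, 0.14, 0.3115]
tcp_rot: [-0.0, 0.598, 0.802, -0.0]
ft_force: [0.1, -0.2, -1.6]
finger_gap: 0.0236
indicator_tip [(array([ 0.62 , -0.302,  0.002]), 0.72), (array([0.526, 0.141, 0.077]), 0.66), (array([ 0.737, -0.275,  0.002]), 0.6)]
indicator_center [(array([0.524, 0.138, 0.157]), 0.7), (array([ 0.62 , -0.302,  0.097]), 0.7), (array([ 0.738, -0.274,  0.076]), 0.65)]
anvil [(array([0.531, 0.137, 0.048]), 0.6)]
[0.52590164 0.13997235 0.31187365]
anvil A [306.14194044 367.27387357]
tip pred [307.67597845 316.30331459]
anvil rim [[334.36129605 380.17566606]
 [324.42885824 348.39576921]
 [278.19518814 354.49784989]
 [287.59284218 386.42272495]]
```

View pics/near.png

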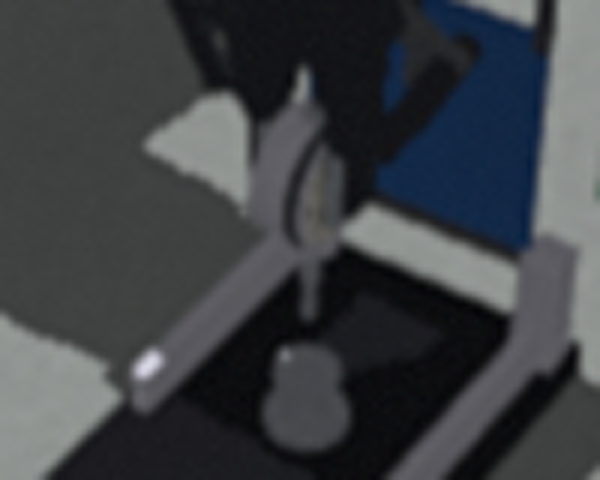

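Picture 8: the stem is vertical with its tip at (310,318), against a predicted (308,316). The anvil top is centred near (307,367), against a fitted (306,367). I descend 20 mm more.

```bash
python3 -m jog '[[[0,0,0,0,0,5,-1],[0,0,0,0,0,11,-1],[0,0,0,0,0,16,-1],[0,0,0,0,0,19,-1],[0,0,0,0,0,20,-1],[0,0,0,0,0,20,-1],[0,0,0,0,0,20,-1],[0,0,0,0,0,20,-1],[0,0,0,0,0,20,-1],[0,0,0,0,0,20,-1]]]'
python3 - <<'E'
from fit import *
F=[ctrl.grab_frame(n) for n in("scene","top")]; f=F[0]; save(f,"end.png",(240,130,340,210),6)
for t in("indicator_tip","indicator_center","anvil","cover_bar"):
    for g in F: print(t,[(np.round(d["centre"],3),round(d["p"],2)) for d in ctrl.tip_of(g,t) if np.hypot(*(np.array(d["centre"])[:2]-A))<.12])
for t in["straightedge","gauge_case","setting_cylinder","ring_gauge","parts_tray","screwdriver"]:
    print(t,[np.round(d["centre"],3) for d in ctrl.tip_of(f,t)[:1]])
s,p,r=st();print(p,s["ft_force"],np.degrees(r.as_matrix()[:,1]@[*xs,0]),r.as_matrix()[:,1:].round(3))
for n,P in(("anvil",[*A,.05]),("tip pred",[p[0],p[1],p[2]-.233]),("anvil+3",[*A,.053])): print(n,(proj(f,P)[0]-[240,130]+.5)*6)
E
```

```text
time: 13.0
eef_pos: [0.526, 0.14, 0.292]
tcp_rot: [0.0, 0.598, 0.802, 0.0]
ft_force: [-0.2, 0.4, -1.7]
finger_gap: 0.0233
indicator_tip [(array([0.527, 0.14 , 0.059]), 0.86)]
indicator_tip []
indicator_center [(array([0.526, 0.139, 0.136]), 0.73)]
indicator_center []
anvil [(array([0.53 , 0.14 , 0.051]), 0.94), (array([0.501, 0.219, 0.074]), 0.29)]
anvil []
cover_bar [(array([0.501, 0.22 , 0.23 ]), 0.75)]
cover_bar []
straightedge [array([ 0.55 , -0.046,  0.003])]
gauge_case [array([ 0.486, -0.216, -0.001])]
setting_cylinder [array([ 0.749,  0.078, -0.001])]
ring_gauge [array([ 0.748,  0.078, -0.   ])]
parts_tray [array([0.512, 0.419, 0.   ])]
screwdriver [array([ 0.764, -0.164, -0.002])]
[0.52590504 0.14000014 0.29185414] [ 0.09403277  0.09796377 -1.20414689] 57.29577441494134 [[ 0.958  0.   ]
 [ 0.286  0.   ]
 [ 0.    -1.   ]]
anvil [306.14194044 367.27387357]
tip pred [307.0609077  352.18528497]
anvil+3 [306.23951421 362.00655496]
```

View pics/end.png

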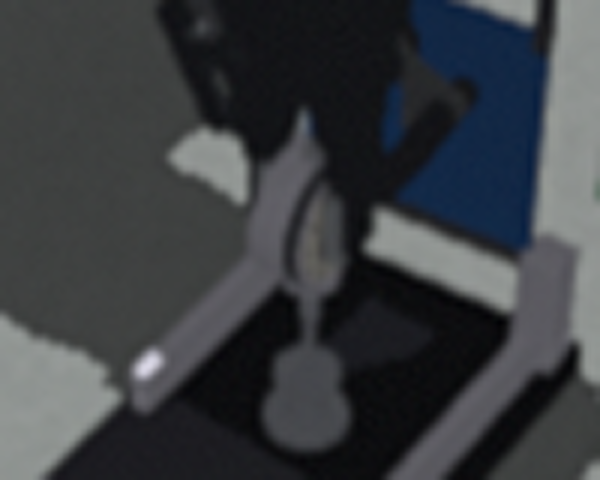

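Picture 9: the tip is over the anvil top at about (308,350), the dial axis lies along the hinge line and the cover is upright. All consistent, so I hand it in.

```bash
python3 -c "
from station import ctrl
print(ctrl.finish_job())"
```

```text
the job is handed in; nothing more can be done
None
```

I finished both steps and handed the job in at about 13 s of robot time. The interface gave no verdict, so the figures below are my own last checks.

- **Cover:** I pushed it upright by its bar with the closed fingers and let go. The silhouette fit then gave about 1.57 rad, and the last bar position found in the images, (0.501, 0.220, 0.230), agrees.
- **Indicator:** It was lifted out of the holder and carried over the straightedge with its tip about 129 mm above the bench. It is now held upright over the anvil, with the grip set to 50 N.
- **Final pose:** The tip network puts the tip at (0.527, 0.140, 0.059), about 9 mm above the anvil. That is about 1.5 mm from the fitted anvil centre (0.5255, 0.140). The tool is vertical and the dial axis follows the fitted hinge line to within 1°, assuming the dial sits square in the jaws.

**Checks that disagreed or failed:**
- **Anvil centre:** The last anvil network reading was (0.530, 0.140), about 4 mm from my fit. The overlay in the picture supported the fit.
- **Top camera:** The arm hid the station from it at the end, so the final check used the scene camera only.
- **Brass cylinder:** The last setting-cylinder reading was wrong, giving the ring gauge's position. The cylinder was still standing in picture 7, before the final descent.
- **Grasp:** The tool rose about 2 mm and felt about 7 N upward as the jaws closed on the indicator. There was no visible effect.
- **Other loose things:** All of these read within about 5 mm of their start.

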